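# Set the ratchet stirrer over the mixing pot

### The job

Raise the bench stirrer notch by notch until its pawl holds it on the top notch, then bring the long-handled pot under it, standing on the bench home against both stop pins. Then press the pawl's thumb pad to free the rail, let the stirrer sink all the way down into the pot and leave it there. Be gentle: do not wrench the rail at the end of its travel or force the pawl against its stop, keep the pot upright and unbumped by the paddle, and leave the other things on the bench alone.

Things in the scene. Friction and masses are not known exactly. Their poses are not given: they have to be found in the camera images.
- stand: Fixed metal stand of a bench stirrer. Origin on the bench under the paddle's axis, where the pot's middle must come; z up, x from there towards the column, the way the pot comes in. The toothed rail stands at x = 85 mm, y = 0; behind it a back plate at x = 112 to 130, 175 mm tall. Foot plate x = 60 to 185, y = -55 to 55. A motor (38 mm across) and a paddle (28 mm) hang over the origin on an arm.
- stop_pins (a point): Point half-way between the two steel stop pins of the stand, 22 mm above the bench, 31 mm along the stand's x from its origin. The pins, 10 mm thick and 45 mm tall, stand 26 mm to either side of it along the stand's y. A pot touching both is centred under the paddle.
- pad (a point): Fixed point where the middle of the top of the pawl lever's black thumb pad (28 x 28 mm) nominally is: the stand's x = 85, y = 118, z = 82 mm. The pawl block is clamped by hand up to 8 mm higher or lower, so the true height must be felt. Pressing down takes 2 to 5 N; the rail is freed only in the last 2 mm of the 21 mm travel, before a firm stop: never press above 15 N.
- handle (a point): Middle of the black cross handle on top of the rail: a bar 54 mm long along the stand's y, 14 mm thick in x and z, free below for 20 mm; 205 mm above the bench with the rail down, 285 mm at its upper stop. Moves with the rail. To be gripped from above across its thickness.
- rail (a joint): Height of the rail over its lower stop, 0 to 0.080 m. Rail, motor and paddle weigh 0.5 to 0.75 kg; damped (80 N per m/s): a slow pull takes 6 to 18 N, dropping at each click; freed it sinks at about 60 mm/s. Pull at most 40 N at the upper stop. Notches at 17, 34, 51 and 68 mm (top), all shifted alike by the block's up to 8 mm. Starts at the bottom, where the paddle ends 15 mm, the motor 100 mm above the bench.
- pot_axis (a point): Middle of the loose steel mixing pot (72 mm across, 60 mm tall, open top, 0.28 kg), 30 mm above its underside. Its handle runs along its own -x.
- pot_grip (a point): Grip point on the pot's straight black handle (12 mm wide and 12 mm thick, 35 to 119 mm from the pot's axis), 92 mm out from the pot's axis, 46 mm above the bench. Axes as the pot's: the handle runs along x. To be gripped from above across y.
- tin: Bystander: closed paint tin, 80 mm across, 85 mm tall. Origin at its underside.
- jar: Bystander: glass jar, 56 mm across, 70 mm tall. Origin at its underside.
- thinner: Bystander: white plastic bottle, 60 mm across, 170 mm tall. Origin at its underside.
- brush: Bystander: paint brush lying on the bench.
- driver: Bystander: screwdriver lying on the bench.
- dish: Bystander: white dish, 84 mm across, 30 mm tall. Origin at its underside.
Mind the look-alikes: they are no part of the job. Leave any red look-alike of the part that bears pot_axis alone.

How it is judged:
On the way, in this order (a step that is already met when the one before it is completed fails the run):
1. the rail hangs on the pawl at its top notch, not held by the robot (value of joint rail above 0.0595 m and contact force between the fingers and rail below 0.5 N), for 0.3 s.
2. the pot stands under the raised paddle, home against the stop pins and let go (value of joint rail above 0.0595 m and horizontal distance between pot_axis and stand below 0.006 m and height (world z) of pot_axis below 0.034 m and angle between pot_axis's own z axis and vertical below 0.1 rad and contact force between the fingers and pot below 0.3 N), for 0.2 s.
At the end, for the whole second after the job is handed in: The rail is fully down (within 4 mm of its bottom stop), and the pot stands upright and at rest on the bench around the paddle, its axis within 8 mm of the paddle's (value of joint rail below 0.004 m and horizontal distance between pot_axis and stand below 0.008 m and height (world z) of pot_axis below 0.034 m and angle between pot_axis's own z axis and vertical below 0.1 rad and linear speed of pot below 0.02 m/s); the robot touches nothing.
It fails at once if the rail is wrenched against its upper stop (more than about 40 N) (value of joint rail above 0.0817 m).
It fails at once if the pawl lever is pressed with more than 15 N (contact force between any of the fingers, the arm and pawl above 15 N).
It fails at once if the paddle or motor knocks the pot (contact force between rail and pot above 4 N).
It fails at once if the pot is tipped (angle between pot_axis's own z axis and vertical above 0.35 rad).
It fails at once if a bystander is disturbed (distance of any of tin, jar, thinner, brush, driver, dish from where it was at the start of the episode above 0.03 m).
It also fails if it takes over 70 s, if anything falls off the work surface, if the arm or the gripper's body presses on something with over 40 N, if the wrist force passes 120 N, or if a joint passes its speed limit or range.

### The arm

A 6-joint arm with a two-finger parallel gripper is mounted at the origin on the work surface. World frame = base frame: x ahead of the robot, y to its left, z up, the work surface at z = 0. Lengths are in m, angles in rad, forces in N, time in s.
With the tool pointing down it reaches from about 0.325 to 0.9 m from the base axis. Payload 6.1 kg.
Tool frame: the origin (TCP) lies between the finger pads; the fingertips stand r.finger_overhang ahead of it and the grasp point (between the pads) is the TCP (r.finger_overhang is the distance from the TCP to the fingertips, in m); z points along the fingers, y is the line along which they close (so a half turn about z gives the same grasp; the last joint's range is limited). The gripper opens to 85 mm and grips with 20 to 120 N. Pads are 22 mm wide; open, the fingers measure 114 mm over their backs; the gripper's body (76 mm by 85 mm) begins 54 mm behind the grasp point. The pads swing forward as they close: fully open they stand 13 mm farther back than shut.
Start: joints at [-1.261, 0.22, 1.526, -0, 1.395, -0.126], TCP at [0.264, -0.567, 0.25] pointing down, gripper open.
Joint ranges: [-2.98, 2.98], [-0.91, 2.08], [0.09, 2.57], [-1.24, 4.39], [0.2, 2.65], [-2.68, 2.68]. Speed limits (rad/s): [2.57, 2.57, 3.01, 3.14, 3.14, 3.14].

### API

Orientations are given as a unit quaternion [w, x, y, z].
In Python, from cell import r, optics, outline_of gives the robot as it stands.
- The arm moves only by the tool move_arm, never from a script. Its argument "motion" is text: rows parted by semicolons, each of 5 numbers parted by spaces: the shift along the tool's x, y, z normalised to -1 to 1, where 1 is 3 cm, then the turn about the tool's z normalised to -1 to 1, where 1 is 4 degrees, then the closure, from 0 (fully open) to 1 (shut). In form: tx ty tz turn claw; .... A call has 1 to 10 rows; each row shifts and turns the commanded pose from where the row before left it, along the tool's axes as they then stand; what a row does not reach is not made up. A row lasts 1/12 s, in which the tool goes at most 41.7 mm and 7.16 degrees, less where a joint would pass 70% of its speed; a pose out of reach is approached as far as the arm can. A call with a number of a shift or a turn outside -1 to 1 is refused whole. A call with a gripper value outside its range is refused whole. The fingers move at their own pace and stop on an object; "force" is the grip in N (left out, the last holds). Time passes only in rows, so rows that do not move let the fingers close. It gives the time, the measured TCP pose, the force, the opening and the grip force at its end, in the units of the state.
- r.observe(): the state, without advancing time (a new reading comes with each control period).
- optics.camera(name): name is "scene" or "top"; returns a dict with "frame" (400x640x3 uint8, red, green, blue), "vertical_fov" (degrees; the focal length in pixels is half the picture's height over the tangent of half this angle, whatever the lens; pixels are square), "cx", "cy" (the principal point, pixels), "k1" (the pictures are not rectified: a ray, as slopes to the right and down, at radius r is drawn at 1 + k1 r^2 times it, then the intrinsics apply), "pose" (4x4, takes a point from camera to world coordinates). Camera axes: x right, y down, z forward; pixel columns grow to the right and rows downward; lengths in m; the calibration is good to about 2 mm. A picture is of the moment at which its call begins. There is no depth.
- r.sign_off(): hands the job in; it is judged then, once.
Trained networks look in a picture, given as the dict that the camera call returned (one of the last four; its "shot" number tells which), for a name from the list of things; names that differ only in an ending like _2 or _b are one class to them, and where a whole thing is asked for, a point or a joint stands for the part that bears it (a point fixed in the world has none). Each returns a list of dicts, best first, with "confidence" (0 to 1); they miss things now and then, are a little off and sometimes report something else, mostly with a low value. They report only what shows in the picture. A call takes as long as a camera call. They do not tell look-alikes from the thing itself.
- outline_of(picture, query): "region" (400x640 bool, what is visible of it) and "box" ([centre column, centre row, width, height] in pixels, round what is visible of it).
The state is a dict: "t": time; "q": joint angles; "qvel": joint speeds; "tau": joint torques, N m; "ee_pos": TCP position; "tcp_rot": TCP orientation; "contact_force": force on the tool from outside, world axes, zero at the start; "ft_torque": the same for the moment, N m; "opening": finger opening in m; "grasp_force": force on a finger pad.
Only numpy, scipy, OpenCV 4.12 (cv2) and the standard library are available. Lean on these libraries where they do the work, as an engineer would, in place of code of your own. Each camera call takes 0.05 s, during which the arm holds its last target. There are 200 camera calls.

## Working session

There is one attempt and no reset: what is moved stays moved. The work goes in short steps, Python scripts to look and compute and a tool call to move; the robot and the scene stay as the last step left them, time stands still between calls to the robot, and variables do not carry over. Pictures are saved under pics/ and viewed, at most 10 in all, crops included, and the job is handed in when it is done.

Besides the shell and the picture viewer there is one more tool, called after ">>>" as a command line: name --argument value ..., lists and objects as JSON in quotes. move_arm: Moves the arm, as the interface text tells. Scaled input: -1 to 1 covers 3 cm each way for a shift and 4 degrees each way for a turn. Its arguments: {"type":"object","properties":{"motion":{"type":"string"},"force":{"type":"number"}},"required":["motion"]}

```bash
mkdir -p pics; ls; cat > h.py <<'E'
import numpy as np, cv2
from cell import r, optics, outline_of
def K(p):
    f=200/np.tan(np.radians(p["vertical_fov"])/2); return np.array([[f,0,p["cx"]],[0,f,p["cy"]],[0,0,1.]])
def ray(p,uv):
    f=K(p)[0,0]; d=np.array([(uv[0]-p["cx"])/f,(uv[1]-p["cy"])/f]); s=d.copy()
    for _ in range(20): s=d/(1+p["k1"]*(s@s))
    P=np.array(p["pose"]); return P[:3,3],P[:3,:3]@np.array([s[0],s[1],1.])
def onz(p,uv,z):
    o,d=ray(p,uv); return o+d*(z-o[2])/d[2]
def proj(p,X):
    P=np.array(p["pose"]); c=P[:3,:3].T@(np.array(X)-P[:3,3]); s=c[:2]/c[2]; s=s*(1+p["k1"]*(s@s))
    return s*K(p)[0,0]+[p["cx"],p["cy"]]
def save(p,n,crop=None,k=1):
    im=p["frame"][:,:,::-1]
    if crop: im=im[crop[1]:crop[3],crop[0]:crop[2]]
    cv2.imwrite("pics/"+n,cv2.resize(im,None,fx=k,fy=k,interpolation=cv2.INTER_CUBIC))
E
python3 - <<'E'
from h import *
np.set_printoptions(precision=3,suppress=True)
for n in ("scene","top"):
    p=optics.camera(n); save(p,n+"0.png"); print(n,p["vertical_fov"],p["cx"],p["cy"],p["k1"]);print(np.array(p["pose"]))
    for q in ("stand","stop_pins","pad","handle","pot_axis","pot_grip","rail","tin","jar","thinner","brush","driver","dish"):
        try:
            for d in outline_of(p,q)[:3]: print(q,round(d["confidence"],2),np.round(d["box"]),onz(p,d["box"][:2],0.03))
        except Exception as e: print(q,e)
print(r.observe(),r.finger_overhang)
E
```

```text
pics
scene 46.63700533910639 324.6232185210423 193.66849561863086 -0.13077824135644123
[[ 0.844  0.414 -0.34   0.953]
 [ 0.536 -0.629  0.564 -0.698]
 [ 0.019 -0.658 -0.753  1.047]
 [ 0.     0.     0.     1.   ]]
stand 0.59 [367. 212.  77.  86.] [0.629 0.072 0.03 ]
stand 0.27 [360. 292.  34.  43.] [ 0.739 -0.162  0.03 ]
stop_pins 0.95 [367. 214.  78.  85.] [0.632 0.066 0.03 ]
pad 0.88 [368. 213.  75.  84.] [0.633 0.07  0.03 ]
handle 0.59 [355. 198.  49.  58.] [0.576 0.099 0.03 ]
pot_axis 0.68 [307. 158.  27.  37.] [0.367 0.159 0.03 ]
pot_axis 0.67 [285. 256.  47.  48.] [ 0.524 -0.176  0.03 ]
pot_axis 0.58 [358. 146.  19.  25.] [0.474 0.297 0.03 ]
pot_grip 0.75 [285. 260.  46.  49.] [ 0.529 -0.186  0.03 ]
pot_grip 0.67 [305. 158.  32.  40.] [0.364 0.154 0.03 ]
rail 0.66 [356. 195.  49.  54.] [0.572 0.108 0.03 ]
tin 0.66 [359. 291.  37.  45.] [ 0.737 -0.16   0.03 ]
jar 0.73 [357. 146.  23.  27.] [0.47  0.292 0.03 ]
thinner 0.97 [429. 146.  24.  51.] [0.667 0.425 0.03 ]
brush 0.82 [243. 331.  77.  39.] [ 0.562 -0.401  0.03 ]
driver 0.69 [329. 130.  29.  14.] [0.354 0.311 0.03 ]
dish 0.83
[... 1038 characters left out ...]
 35.  64.] [0.635 0.05  0.03 ]
brush 0.59 [378. 149.  26.  31.] [ 0.738 -0.165  0.03 ]
driver 0.54 [214. 275.  28.  21.] [0.334 0.331 0.03 ]
driver 0.47 [312. 187.  17.  51.] [0.612 0.041 0.03 ]
dish 0.84 [428. 168.  24.  25.] [ 0.678 -0.327  0.03 ]
{'t': 1.4, 'q': array([-1.261,  0.22 ,  1.527, -0.   ,  1.395, -0.126]), 'qvel': array([-0.001,  0.001, -0.001, -0.001, -0.   , -0.001]), 'tau': array([ -0.   , -49.684, -38.972,  -0.   ,   0.001,  -0.   ]), 'ee_pos': array([ 0.264, -0.567,  0.25 ]), 'tcp_rot': array([-0.   ,  0.976,  0.216, -0.   ]), 'contact_force': array([0.275, 0.038, 0.14 ]), 'ft_torque': array([0.055, 0.024, 0.001]), 'grasp_force': 0.0, 'opening': 0.08562597348079738} 0.019
```

```bash
python3 - <<'E'
from h import *
p=optics.camera("top"); a=p["frame"][110:310,190:470,::-1]
cv2.imwrite("pics/t1.png",cv2.resize(a,None,fx=2.85,fy=2.85,interpolation=cv2.INTER_CUBIC))
p=optics.camera("scene"); save(p,"s1.png",(260,120,460,320),3)
E
```

```text
(no output)
```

View pics/t1.png

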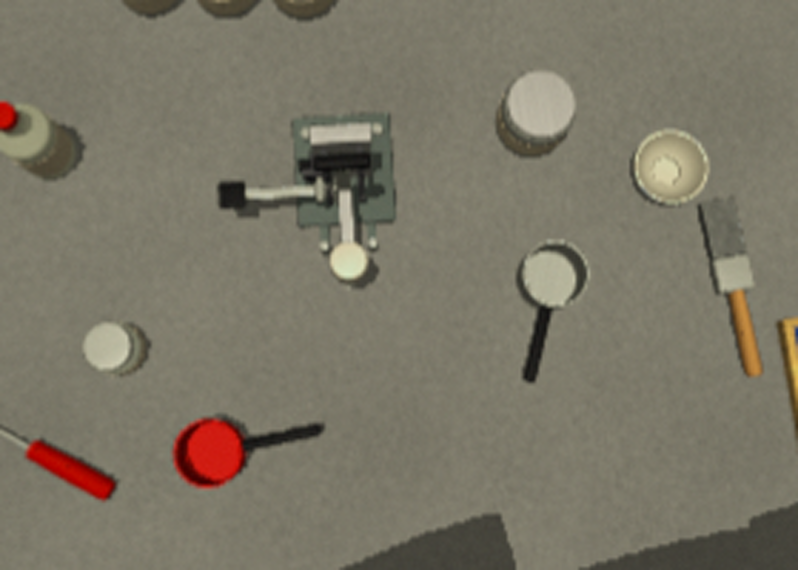

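View pics/s1.png

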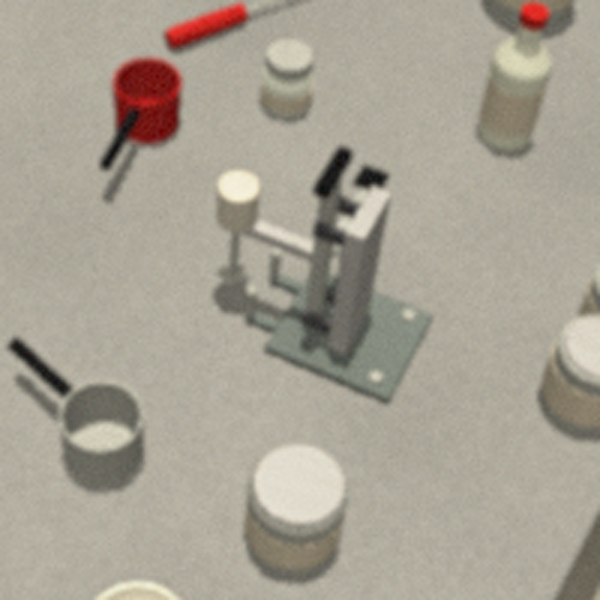

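The top crop shows the steel pot at (553,275) with its handle tip at (530,379), the red look-alike at (210,452), the handle bar at (342,160), the pad at (232,194) and the pins at (325,243) and (373,243). Of the two pots, I choose the steel one. The scene crop agrees. Next I fit the stand and pot poses.

```bash
cat > fit.py <<'E'
from h import *
from scipy.optimize import least_squares
np.set_printoptions(precision=4,suppress=True)
t=optics.camera("top"); s=optics.camera("scene")
T=lambda u,v:(t,np.array([u,v])/2.85+[190,110]); S=lambda u,v:(s,np.array([u,v])/3+[260,120])
obs=[(T(342,159),(85,0,212)),(T(232,194),(85,118,82)),(T(325,243),(31,26,45)),(T(373,243),(31,-26,45)),
(T(292,117),(185,55,6)),(T(390,113),(185,-55,6)),(T(395,218),(60,-55,6)),
(S(338,172),(85,0,207)),(S(430,318),(185,-55,6)),(S(388,402),(185,-55,6)),(S(267,349),(60,-55,6)),(S(238,190),(0,0,155))]
obs=[o for o in obs if o[1]!=(185,-55,6) or o[0][0] is t]  # scene corners checked below
def W(m,X):
    c,q=np.cos(m[2]),np.sin(m[2]); X=np.array(X)/1000; return np.array([m[0]+c*X[0]-q*X[1],m[1]+q*X[0]+c*X[1],X[2]])
res=lambda m:np.concatenate([proj(o[0][0],W(m,o[1]))-o[0][1] for o in obs])
f=least_squares(res,[.54,.04,0],loss="soft_l1"); m=f.x; print("stand",m); print(res(m).reshape(-1,2))
for X in ((185,-55,6),(185,55,6),(85,118,82)): print(X,(proj(s,W(m,X))-[260,120])*3)
print("handle",W(m,(85,0,205)),"pad",W(m,(85,118,82)))
po=[(T(554,274),(0,0,60)),(T(530,379),(-119,0,50)),(T(547,310),(-36,0,52)),(S(102,412),(0,0,60)),(S(14,343),(-119,0,50))]
g=least_squares(lambda m:np.concatenate([proj(o[0][0],W(m,o[1]))-o[0][1] for o in po]),[.51,-.17,0]); print("pot",g.x,g.fun.reshape(-1,2)); print("grip",W(g.x,(-92,0,46)))
E
python3 fit.py
```

```text
stand [0.5535 0.0354 0.0947]
[[ 0.1238 -0.6479]
 [ 0.3596 -0.255 ]
 [ 0.1015 -0.0882]
 [ 0.0989 -1.3274]
 [-0.1465 -0.4264]
 [-0.6007 -1.4198]
 [ 0.6641 -0.3129]
 [-2.1357 -1.1842]
 [-1.411  -0.6791]
 [-0.2976 -4.6808]]
(185, -55, 6) [388.2076 399.0776]
(185, 55, 6) [431.2379 313.0222]
(85, 118, 82) [368.0873 178.9429]
handle [0.6381 0.0434 0.205 ] pad [0.627  0.1609 0.082 ]
pot [ 0.555  -0.182  -0.2133] [[ 0.3442 -1.3089]
 [-0.0218  0.2135]
 [-0.1177 -2.2188]
 [-0.6458 -0.2401]
 [-1.6564 -1.9857]]
grip [ 0.4651 -0.1625  0.046 ]
```

>>> move_arm --motion "0 0 -0.1 -1 0.2;0 0 -0.1 -1 0.2;0 0 -0.1 -1 0.2;0 0 -0.1 -1 0.2;0 0 -0.1 -1 0.2;0 0 -0.1 -1 0.2;0 0 -0.1 -1 0.2;0 0 -0.1 -1 0.2;0 0 -0.1 -1 0.2;0 0 -0.1 -1 0.2" --force 40

```text
t: 2.43
ee_pos: [0.2638, -0.5666, 0.2804]
tcp_rot: [-0.0, 0.843, 0.539, 0.0]
contact_force: [0.0, -1.4, -0.3]
opening: 0.0686
grasp_force: 0.0
```

>>> move_arm --motion "0 0 0 -1 0.2;0 0 0 -1 0.2;0 0 0 -1 0.2;0 0 0 -1 0.2;0 0 0 -1 0.2;0 0 0 -1 0.2;0 0 0 -1 0.2;0 0 0 -0.6 0.2"

```text
t: 3.1
ee_pos: [0.2639, -0.5666, 0.2803]
tcp_rot: [-0.0, 0.672, 0.741, 0.0]
contact_force: [0.7, 0.3, -0.5]
opening: 0.0684
grasp_force: 0.0
```

>>> move_arm --motion "0.95 0.72 0 0 0.2;0.95 0.72 0 0 0.2;0.95 0.72 0 0 0.2;0.95 0.72 0 0 0.2;0.95 0.72 0 0 0.2;0.95 0.72 0 0 0.2;0.95 0.72 0 0 0.2;0.95 0.72 0 0 0.2;0.95 0.72 0 0 0.2;0.95 0.72 0 0 0.2"

```text
t: 3.93
ee_pos: [0.4529, -0.261, 0.2806]
tcp_rot: [0.0, 0.673, 0.739, 0.0]
contact_force: [0.8, 0.5, 0.7]
opening: 0.0683
grasp_force: 0.0
```

>>> move_arm --motion "0.95 0.72 0 0 0.2;0.95 0.72 0 0 0.2;0.95 0.72 0 0 0.2;0.95 0.72 0 0 0.2;0.95 0.72 0 0 0.2;0.95 0.72 0 0 0.2;0.95 0.72 0 0 0.2;0.95 0.72 0 0 0.2;0.6 0.5 0 0 0.2;0 0 0 0 0.2"

```text
t: 4.77
ee_pos: [0.6177, 0.004, 0.28]
tcp_rot: [-0.0, 0.672, 0.741, 0.001]
contact_force: [-0.4, -0.4, -0.9]
opening: 0.0683
grasp_force: 0.0
```

>>> move_arm --motion "0.6 0.4 0 0 0.45;0.6 0.4 0 0 0.45;0 0 0 0 0.45;0 0 0.5 0 0.45;0 0 0.5 0 0.45;0 0 0.5 0 0.45;0 0 0.5 0 0.45;0 0 0.4 0 0.45;0 0 0 0 0.45;0 0 0 0 0.45"

```text
t: 5.6
ee_pos: [0.6361, 0.0374, 0.2077]
tcp_rot: [-0.001, 0.673, 0.739, -0.001]
contact_force: [0.4, -0.2, 0.3]
opening: 0.0472
grasp_force: 0.0
```

```bash
python3 - <<'E'
from h import *
p=optics.camera("top");q=optics.camera("scene")
a=cv2.resize(p["frame"][130:230,260:380,::-1],None,fx=3.3,fy=3.3); b=cv2.resize(q["frame"][140:260,300:420,::-1],None,fx=2.75,fy=2.75)
cv2.imwrite("pics/g1.png",np.hstack([a[:330,:396],b[:330]]))
E
```

```text
(no output)
```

View pics/g1.png

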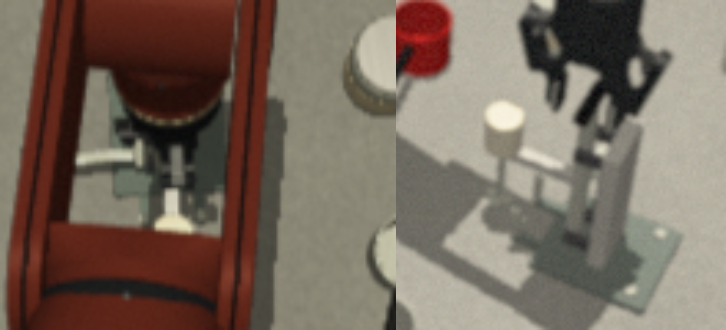

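The picture shows the gripper over the rail, with the fingers either side of the bar near (595,110). I close it.

>>> move_arm --motion "0 0 0 0 0.7;0 0 0 0 0.75;0 0 0 0 0.8;0 0 0 0 0.85;0 0 0 0 0.9;0 0 0 0 1;0 0 0 0 1;0 0 0 0 1" --force 40

```text
t: 6.37
ee_pos: [0.639, 0.0381, 0.2097]
tcp_rot: [0.002, 0.673, 0.739, 0.002]
contact_force: [7.5, 1.2, -1.0]
opening: 0.0134
grasp_force: 40.2
```

>>> move_arm --motion "0 0.1 -0.1 0 1;0 0 -0.1 0 1;0 0 -0.1 0 1;0 0 -0.1 0 1;0 0 -0.1 0 1;0 0 -0.1 0 1;0 0 -0.1 0 1;0 0 -0.1 0 1;0 0 -0.1 0 1;0 0 -0.1 0 1"

```text
t: 7.2
ee_pos: [0.6391, 0.0381, 0.2372]
tcp_rot: [-0.001, 0.673, 0.739, -0.001]
contact_force: [4.8, -1.8, -13.3]
opening: 0.0134
grasp_force: 41.6
```

>>> move_arm --motion "0 0 -0.1 0 1;0 0 -0.1 0 1;0 0 -0.1 0 1;0 0 -0.1 0 1;0 0 -0.1 0 1;0 0 -0.1 0 1;0 0 -0.1 0 1;0 0 -0.1 0 1;0 0 -0.1 0 1;0 0 -0.1 0 1"

```text
t: 8.03
ee_pos: [0.6392, 0.0381, 0.2684]
tcp_rot: [-0.0, 0.673, 0.739, -0.001]
contact_force: [-1.4, -2.1, -11.9]
opening: 0.0129
grasp_force: 41.8
```

>>> move_arm --motion "0 0 -0.1 0 1;0 0 -0.1 0 1;0 0 -0.1 0 1;0 0 -0.1 0 1;0 0 -0.05 0 1;0 0 -0.05 0 1;0 0 0 0 1"

```text
t: 8.62
ee_pos: [0.6392, 0.0381, 0.2851]
tcp_rot: [-0.0, 0.673, 0.739, -0.0]
contact_force: [-7.0, -3.7, -6.2]
opening: 0.0133
grasp_force: 42.5
```

>>> move_arm --motion "0 -0.1 -0.03 0 1;0 0 -0.03 0 1;0 0 -0.02 0 1;0 0 0 0 1"

```text
t: 8.95
ee_pos: [0.639, 0.0381, 0.2892]
tcp_rot: [0.003, 0.673, 0.74, 0.003]
contact_force: [5.1, -1.9, -8.0]
opening: 0.0129
grasp_force: 42.5
```

>>> move_arm --motion "0 0 0.05 0 1;0 0 0.05 0 1;0 0 0.05 0 1;0 0 0.05 0 1"

```text
t: 9.28
ee_pos: [0.6391, 0.0381, 0.2833]
tcp_rot: [0.003, 0.673, 0.74, 0.003]
contact_force: [1.7, -1.2, 4.3]
opening: 0.0132
grasp_force: 44.2
```

>>> move_arm --motion "0 0 0 0 1;0 0 -0.03 0 0.8;0 0 0 0 0.7;0 0 0 0 0.6;0 0 0 0 0.5;0 0 0 0 0.4;0 0 0 0 0.4;0 0 0 0 0.4"

```text
t: 9.95
ee_pos: [0.6366, 0.0381, 0.2805]
tcp_rot: [-0.0, 0.673, 0.739, -0.0]
contact_force: [0.0, -0.1, -0.1]
opening: 0.0509
grasp_force: 0.0
```

```bash
python3 - <<'E'
from h import *
q=optics.camera("scene")
save(q,"r1.png",(300,120,420,260),4)
E
```

```text
(no output)
```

View pics/r1.png

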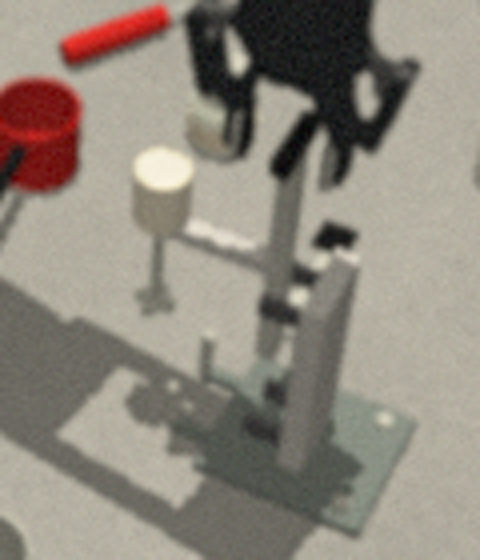

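>>> move_arm --motion "0 0 -0.6 0 0.4;0 0 -0.7 0 0.3;0 0 -0.4 0 0.2;-0.85 -0.9 0 0 0.2;-0.85 -0.9 0 0 0.2;-0.85 -0.9 0 0 0.2;-0.85 -0.9 0 0 0.2;-0.85 -0.9 0 0 0.2;-0.85 -0.9 0 0 0.2;-0.85 -0.9 0 0 0.2"

```text
t: 10.83
ee_pos: [0.464, -0.1584, 0.3318]
tcp_rot: [0.0, 0.673, 0.74, 0.0]
contact_force: [-0.2, -0.9, -0.0]
opening: 0.0682
grasp_force: 0.0
```

>>> move_arm --motion "0 0 0.4 -1 0.2;0 0 0.4 -1 0.2;0 0 0.4 -1 0.2;0 0 0.4 -1 0.2;0 0 0.4 -1 0.2;0 0 0.4 -1 0.2;0 0 0.4 -1 0.2;0 0 0.4 -1 0.2;0 0 0.4 -1 0.2;0 0 0.4 -1 0.2"

```text
t: 11.67
ee_pos: [0.4653, -0.1575, 0.2112]
tcp_rot: [0.0, 0.378, 0.926, -0.0]
contact_force: [1.0, -0.3, -0.2]
opening: 0.0682
grasp_force: 0.0
```

>>> move_arm --motion "0 0 0.4 -1 0.2;0 0 0.4 -1 0.2;0 0 0.4 -1 0.2;0 0 0.4 -1 0.2;0 0 0.4 -1 0.2;0 0 0.4 -1 0.2;0 0 0.2 -1 0.2;0 0 0.2 -1 0.2;0 0 0 0 0.2"

```text
t: 12.42
ee_pos: [0.4645, -0.157, 0.1264]
tcp_rot: [-0.001, 0.109, 0.994, 0.0]
contact_force: [0.2, 0.4, -0.8]
opening: 0.0684
grasp_force: 0.0
```

```bash
python3 - <<'E'
from h import *
p=optics.camera("top");q=optics.camera("scene")
a=cv2.resize(p["frame"][160:280,330:450,::-1],None,fx=3,fy=3); b=cv2.resize(q["frame"][180:300,230:350,::-1],None,fx=3,fy=3)
cv2.imwrite("pics/p1.png",np.hstack([a,b]))
m=[.5535,.0354,.0947]; 
for h in (60,68,74): print(h,proj(q,[.6381,.0434,.207+h/1000]))
g=[.4651,-.1625,.046]; print((proj(p,g)-[330,160])*3,(proj(q,g)-[230,180])*3+[360,0])
for d in outline_of(q,"handle")[:2]: print(d["confidence"],d["box"])
E
```

```text
60 [372.82752957 159.00826684]
68 [373.14841679 156.62090152]
74 [373.39109904 154.8138295 ]
[142.85706405 223.66477168] [479.38275312 177.40115847]
0.57 [357.3, 178.6, 55.0, 61.7]
```

View pics/p1.png

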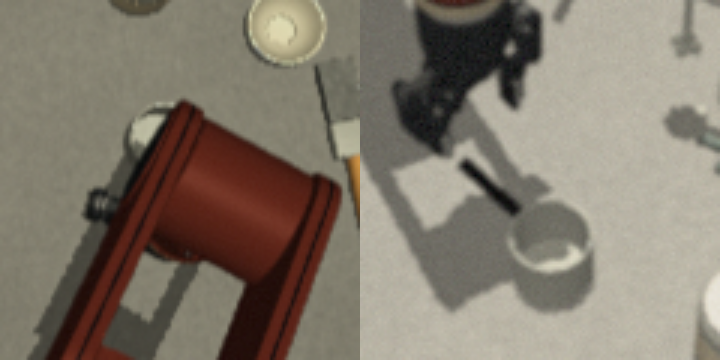

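The right half shows the open fingers above the pot's handle. The predicted grip point (479,177) lies on the handle a third of the way in from its tip, as it should. I go down and grip.

>>> move_arm --motion "0 -0.18 0.5 0 0.2;0 0 0.5 0 0.3;0 0 0.5 0 0.4;0 0 0.5 0 0.45;0 0 0.4 0 0.45;0 0 0.2 0 0.6;0 0 0 0 0.75;0 0 0 0 0.85;0 0 0 0 1;0 0 0 0 1" --force 60

```text
t: 13.4
ee_pos: [0.4647, -0.163, 0.0505]
tcp_rot: [0.001, 0.11, 0.994, -0.0]
contact_force: [0.1, 0.5, -1.4]
opening: 0.0105
grasp_force: 61.6
```

>>> move_arm --motion "0 0 0 0 1;0 0 0 0 1"

```text
t: 13.57
ee_pos: [0.4645, -0.163, 0.0503]
tcp_rot: [0.001, 0.11, 0.994, -0.0]
contact_force: [-0.3, 1.2, 1.6]
opening: 0.0109
grasp_force: 61.8
```

>>> move_arm --motion "0.14 0.23 0 0 1;0.28 0.46 0 0 1;0.28 0.46 0 0 1;0.28 0.46 0 0 1;0.28 0.46 0 0 1;0.28 0.46 0 0 1;0.28 0.46 0 0 1;0.28 0.46 0 0 1;0.28 0.46 0 0 1;0.28 0.46 0 0 1" --force 90

```text
t: 14.4
ee_pos: [0.4143, -0.0157, 0.05]
tcp_rot: [0.001, 0.11, 0.994, -0.0]
contact_force: [1.1, -3.2, 1.2]
opening: 0.0097
grasp_force: 90.9
```

>>> move_arm --motion "0.28 0.46 0 0 1;0.28 0.46 0 0 1;0.14 0.23 0 0 1;0 0 0 -0.9 1;0 0 0 -0.9 1;0 0 0 -0.9 1;0 0 0 -0.9 1;0 0 0 -0.9 1;0 0 0 0 1"

```text
t: 15.15
ee_pos: [0.4018, 0.0214, 0.0499]
tcp_rot: [0.0, -0.048, 0.999, -0.0]
contact_force: [1.0, -0.2, 2.3]
opening: 0.0097
grasp_force: 91.1
```

```bash
cat > v.py <<'E'
from h import *
import sys
np.set_printoptions(precision=4,suppress=True)
p=optics.camera("top");q=optics.camera("scene")
a=cv2.resize(p["frame"][140:260,260:380,::-1],None,fx=3,fy=3); b=cv2.resize(q["frame"][140:260,270:390,::-1],None,fx=3,fy=3)
cv2.imwrite("pics/"+sys.argv[1],np.hstack([a,b]))
for c,o in ((p,0),(q,360)):
    k=[260,140] if c is p else [270,140]
    for n,X in (("origin60",(.5535,.0354,.06)),("pinL",(.5819,.0642,.045)),("pinR",(.5868,.0124,.045))): print(n,(proj(c,X)-k)*3+[o,0])
    for d in outline_of(c,"pot_axis")[:3]: print(round(d["confidence"],2),(np.array(d["box"][:2])-k)*3+[o,0],d["box"][2:])
print(r.observe()["ee_pos"],r.observe()["contact_force"])
E
python3 v.py c1.png
```

```text
origin60 [159.643  191.7096]
pinL [132.3874 165.5493]
pinR [182.938  161.8504]
0.91 [167.7 253.5] [23.3, 23.0]
0.9 [ 26.4 387. ] [30.7, 26.3]
origin60 [562.7475 185.7325]
pinL [603.7375 189.1163]
pinR [579.995  227.4317]
0.71 [622.8 119.7] [48.1, 60.1]
0.67 [484.5  42.3] [16.2, 26.9]
0.56 [486.3 183.9] [41.3, 32.4]
[0.4018 0.0215 0.0498] [-1.1732  1.4284  5.0656]
```

View pics/c1.png

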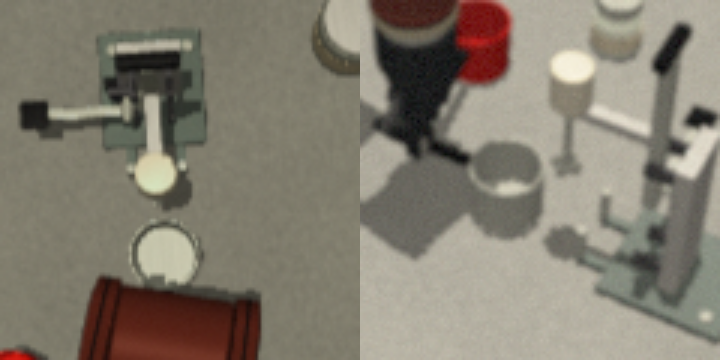

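The left half has the pot's rim at (165,255) and the pot's target at (160,192). That is about 62 mm to go, in line with the stand. I slide it in.

>>> move_arm --motion "-0.2 0 0 0 1;-0.3 0 0 0 1;-0.3 0 0 0 1;-0.3 0 0 0 1;-0.3 0 0 0 1;-0.2 0 0 0 1;-0.1 0 0 0 1;0 0 0 0 1"

```text
t: 16.02
ee_pos: [0.4522, 0.0259, 0.0497]
tcp_rot: [-0.001, -0.046, 0.999, 0.0]
contact_force: [-2.7, -0.8, 8.3]
opening: 0.0098
grasp_force: 91.9
```

>>> move_arm --motion "-0.06 0 0 0 1;-0.06 0 0 0 1;0 0 0 0 1"

```text
t: 16.27
ee_pos: [0.4549, 0.0262, 0.0496]
tcp_rot: [-0.002, -0.046, 0.999, 0.0]
contact_force: [-6.4, -0.9, 10.8]
opening: 0.0099
grasp_force: 92.3
```

>>> move_arm --motion "-0.06 0 0 0 1;-0.06 0 0 0 1;0 0 0 0 1"

```text
t: 16.52
ee_pos: [0.4585, 0.0266, 0.0496]
tcp_rot: [-0.002, -0.046, 0.999, 0.0]
contact_force: [-6.7, -0.3, 11.7]
opening: 0.01
grasp_force: 92.3
```

>>> move_arm --motion "0 0 -0.04 0 1;0 0 0 0 1;-0.06 0 0 0 1;0 0 0 0 1"

```text
t: 16.85
ee_pos: [0.4604, 0.0267, 0.0503]
tcp_rot: [-0.002, -0.047, 0.999, 0.0]
contact_force: [-4.9, 0.0, 6.0]
opening: 0.0099
grasp_force: 91.3
```

>>> move_arm --motion "-0.06 0 0 0 1;0 0 0 0 1"

```text
t: 17.02
ee_pos: [0.4605, 0.0268, 0.05]
tcp_rot: [-0.004, -0.047, 0.999, 0.0]
contact_force: [-11.7, -1.3, 12.6]
opening: 0.0097
grasp_force: 92.3
```

>>> move_arm --motion "-0.06 0 0 0 1;0 0 0 0 1"

```text
t: 17.18
ee_pos: [0.4607, 0.0269, 0.0498]
tcp_rot: [-0.006, -0.047, 0.999, 0.0]
contact_force: [-18.3, -2.8, 18.8]
opening: 0.01
grasp_force: 93.2
```

>>> move_arm --motion "0.06 0 -0.03 0 1;0 0 0 0 1;0 0 0 0 0.8;0 0 0 0 0.7;0 0 0 0 0.6;0 0 0 0 0.5;0 0 0 0 0.5"

```text
t: 17.77
ee_pos: [0.4637, 0.0267, 0.0518]
tcp_rot: [0.0, -0.047, 0.999, -0.0]
contact_force: [0.8, -0.8, -0.5]
opening: 0.0428
grasp_force: 0.0
```

```bash
python3 v.py c2.png
```

```text
origin60 [159.643  191.7096]
pinL [132.3874 165.5493]
pinR [182.938  161.8504]
0.72 [ 48.3 385.8] [48.0, 28.9]
0.42 [163.2 184.8] [24.3, 13.1]
origin60 [562.7475 185.7325]
pinL [603.7375 189.1163]
pinR [579.995  227.4317]
0.6 [544.8 206.1] [41.1, 33.0]
[0.4635 0.0267 0.0517] [ 0.0962 -0.0504 -0.4854]
```

View pics/c2.png

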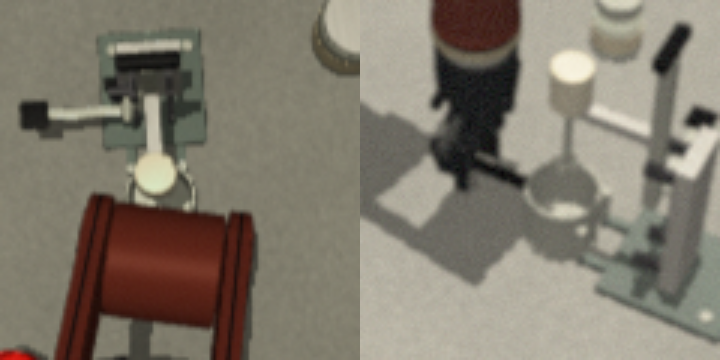

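The right half shows the pot standing between the pins, rim at (565,190) against the expected (563,186). The paddle at (570,150) is clear above it. I leave the handle and go over the pad.

>>> move_arm --motion "0 0 -0.2 0 0.4;0 0 -0.5 0 0.4;0 0 -0.8 0 0.4;0 0 -1 0 0.4;0 0 -1 0 0.4;0 0 -1 0 0.6;0 0 -1 0 0.8;0 0 -1 0 1;0 0 -1 0 1;0 0 -0.8 0 1" --force 40

```text
t: 18.8
ee_pos: [0.4636, 0.0267, 0.3039]
tcp_rot: [0.001, -0.047, 0.999, -0.0]
contact_force: [0.7, 0.0, 0.1]
opening: 0.0001
grasp_force: 0.0
```

>>> move_arm --motion "-0.84 0.56 0 0 1;-0.84 0.56 0 0 1;-0.84 0.56 0 0 1;-0.84 0.56 0 0 1;-0.84 0.56 0 0 1;-0.84 0.56 0 0 1;-0.84 0.56 0 0 1;0 0 0 0 1"

```text
t: 19.47
ee_pos: [0.6303, 0.1633, 0.299]
tcp_rot: [-0.0, -0.048, 0.999, 0.001]
contact_force: [-0.4, 0.2, -1.1]
opening: 0.0001
grasp_force: 0.0
```

>>> move_arm --motion "0 0 0.8 0 1;0 0 0.8 0 1;0 0 0.8 0 1;0 0 0.8 0 1;0 0 0.8 0 1;0 0 0.8 0 1;0 0 0.5 0 1;0 0 0.2 0 1;0 0 0 0 1"

```text
t: 20.22
ee_pos: [0.6266, 0.16, 0.134]
tcp_rot: [-0.002, -0.047, 0.999, -0.0]
contact_force: [-0.3, -0.4, 0.6]
opening: -0.0
grasp_force: 0.0
```

```bash
python3 - <<'E'
from h import *
p=optics.camera("top");q=optics.camera("scene")
a=cv2.resize(p["frame"][140:260,230:350,::-1],None,fx=3,fy=3); b=cv2.resize(q["frame"][120:240,310:430,::-1],None,fx=3,fy=3)
cv2.imwrite("pics/d1.png",np.hstack([a,b]))
for X in ((.627,.1609,.087),(.5535,.0354,.06)): print((proj(p,X)-[230,140])*3,(proj(q,X)-[310,120])*3+[360,0])
print(r.observe()["ee_pos"],r.observe()["contact_force"])
E
```

```text
[124.65083307 112.45143451] [578.71048162 175.34695305]
[249.64295206 191.70955921] [442.74753903 245.73248546]
[0.62858909 0.16025703 0.13695134] [-0.51294423 -0.57471881 -0.2387794 ]
```

View pics/d1.png

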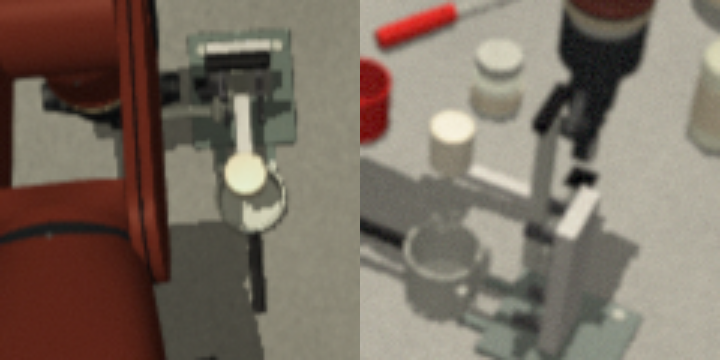

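The left half shows the pot's rim spanning about (219 to 287) and the handle pointing back to (261,308). The right half shows the fingertips over the pad near (580,170). Before freeing the rail I check how the pot is centred.

```bash
python3 - <<'E'
from h import *
from scipy.optimize import least_squares
np.set_printoptions(precision=4,suppress=True)
p=optics.camera("top"); q=optics.camera("scene")
a=np.linspace(0,2*np.pi,90)
# fit rim circle (z=.06, r=.036) maximising image gradient, integrated over outline ring
for c,nm in ((p,"top"),(q,"scene")):
    g=cv2.GaussianBlur(cv2.cvtColor(c["frame"],cv2.COLOR_RGB2GRAY),(0,0),.8).astype(np.float32)
    G=np.hypot(cv2.Sobel(g,5,1,0),cv2.Sobel(g,5,0,1))
    best=[]
    for x in np.arange(.535,.571,.001):
        for y in np.arange(.018,.054,.001):
            uv=np.array([proj(c,(x+.036*np.cos(t),y+.036*np.sin(t),.06)) for t in a]).astype(np.float32)
            v=cv2.remap(G,uv[:,:1],uv[:,1:],1); best.append((np.minimum(v,60).mean(),x,y))
    best.sort(reverse=True); print(nm,np.array(best[:4]))
    for d in outline_of(c,"pot_axis")[:3]: print(d["confidence"],d["box"],onz(c,d["box"][:2],.03))
E
```

```text
top [[59.8451  0.554   0.039 ]
 [59.7296  0.554   0.04  ]
 [59.7292  0.555   0.039 ]
 [59.709   0.555   0.04  ]]
0.7 [314.8, 221.0, 27.1, 45.4] [0.5041 0.0298 0.03  ]
0.43 [295.2, 262.4, 17.1, 8.3] [0.3764 0.0869 0.03  ]
scene [[53.0715  0.554   0.033 ]
 [53.0309  0.553   0.033 ]
 [52.9368  0.553   0.032 ]
 [52.8845  0.553   0.031 ]]
0.93 [325.0, 206.5, 53.0, 41.4] [0.5203 0.0234 0.03  ]
0.76 [305.3, 156.9, 21.0, 38.2] [0.3611 0.1596 0.03  ]
```

The pot is centred within about 1 mm. I feel for the pad.

>>> move_arm --motion "0 0 0.2 0 1;0 0 0.2 0 1;0 0 0.2 0 1;0 0 0.1 0 1;0 0 0 0 1"

```text
t: 20.93
ee_pos: [0.627, 0.1602, 0.1129]
tcp_rot: [-0.001, -0.047, 0.999, -0.0]
contact_force: [-0.2, 0.6, -0.4]
opening: -0.0004
grasp_force: 0.0
```

>>> move_arm --motion "0 0 0.08 0 1;0 0 0.08 0 1;0 0 0.08 0 1;0 0 0 0 1"

```text
t: 21.27
ee_pos: [0.6281, 0.1603, 0.1073]
tcp_rot: [0.0, -0.047, 0.999, 0.0]
contact_force: [0.3, -0.0, -0.1]
opening: 0.0003
grasp_force: 0.0
```

>>> move_arm --motion "0 0 0.05 0 1;0 0 0.05 0 1;0 0 0 0 1"

```text
t: 21.52
ee_pos: [0.6283, 0.1605, 0.105]
tcp_rot: [0.0, -0.047, 0.999, 0.0]
contact_force: [-0.3, 0.7, 4.3]
opening: 0.0
grasp_force: 1.8
```

>>> move_arm --motion "0 0 0.05 0 1;0 0 0.05 0 1;0 0 0 0 1"

```text
t: 21.77
ee_pos: [0.6283, 0.1605, 0.1015]
tcp_rot: [0.0, -0.047, 0.999, 0.0]
contact_force: [-0.3, 1.4, 3.6]
opening: -0.0003
grasp_force: 1.9
```

>>> move_arm --motion "0 0 0.05 0 1;0 0 0.05 0 1;0 0 0 0 1"

```text
t: 22.02
ee_pos: [0.6282, 0.1605, 0.0984]
tcp_rot: [0.0, -0.047, 0.999, 0.0]
contact_force: [-0.1, 1.9, 3.5]
opening: 0.0003
grasp_force: 1.9
```

>>> move_arm --motion "0 0 0.05 0 1;0 0 0.05 0 1;0 0 0.05 0 1;0 0 0.05 0 1;0 0 0.05 0 1;0 0 0.05 0 1;0 0 0 0 1"

```text
t: 22.6
ee_pos: [0.6278, 0.16, 0.0888]
tcp_rot: [-0.0, -0.047, 0.999, -0.0]
contact_force: [1.3, -0.0, 2.1]
opening: 0.0
grasp_force: 1.3
```

>>> move_arm --motion "0 0 0.03 0 1;0 0 0 0 1"

```text
t: 22.77
ee_pos: [0.6279, 0.16, 0.0883]
tcp_rot: [-0.0, -0.047, 0.999, -0.0]
contact_force: [0.5, -1.2, 3.2]
opening: -0.0003
grasp_force: 1.3
```

>>> move_arm --motion "0 0 0.03 0 1;0 0 0 0 1"

```text
t: 22.93
ee_pos: [0.628, 0.16, 0.0876]
tcp_rot: [-0.0, -0.047, 0.999, -0.0]
contact_force: [0.6, -0.9, 3.7]
opening: 0.0003
grasp_force: 1.3
```

>>> move_arm --motion "0 0 0.03 0 1;0 0 0 0 1"

```text
t: 23.1
ee_pos: [0.6281, 0.1601, 0.0874]
tcp_rot: [-0.0, -0.047, 0.999, -0.0]
contact_force: [-1.0, -1.5, 5.9]
opening: -0.0001
grasp_force: 2.7
```

>>> move_arm --motion "0 0 0.02 0 1;0 0 0 0 1"

```text
t: 23.27
ee_pos: [0.6282, 0.1601, 0.0873]
tcp_rot: [0.0, -0.047, 0.999, -0.0]
contact_force: [-2.2, -2.3, 9.7]
opening: -0.0002
grasp_force: 4.0
```

At the stop with about 10 N. I hold here so the rail can sink.

>>> move_arm --motion "0 0 0 0 1;0 0 0 0 1;0 0 0 0 1;0 0 0 0 1;0 0 0 0 1;0 0 0 0 1;0 0 0 0 1;0 0 0 0 1;0 0 0 0 1;0 0 0 0 1"

```text
t: 24.1
ee_pos: [0.6282, 0.1601, 0.0873]
tcp_rot: [0.0, -0.047, 0.999, -0.0]
contact_force: [-2.3, -2.4, 8.7]
opening: 0.0006
grasp_force: 4.0
```

>>> move_arm --motion "0 0 0 0 1;0 0 0 0 1;0 0 0 0 1;0 0 0 0 1;0 0 0 0 1;0 0 0 0 1;0 0 0 0 1;0 0 0 0 1;0 0 0 0 1;0 0 0 0 1"

```text
t: 24.93
ee_pos: [0.6282, 0.1601, 0.0873]
tcp_rot: [0.0, -0.047, 0.999, -0.0]
contact_force: [-2.6, -2.8, 9.6]
opening: -0.0001
grasp_force: 4.0
```

```bash
python3 - <<'E'
from h import *
q=optics.camera("scene"); save(q,"e1.png",(290,120,430,260),4)
print((proj(q,(.6381,.0434,.207))-[290,120])*4,r.observe()["contact_force"])
E
```

```text
[322.06145897 224.57073728] [-2.57430795 -2.51732631  8.77597098]
```

View pics/e1.png

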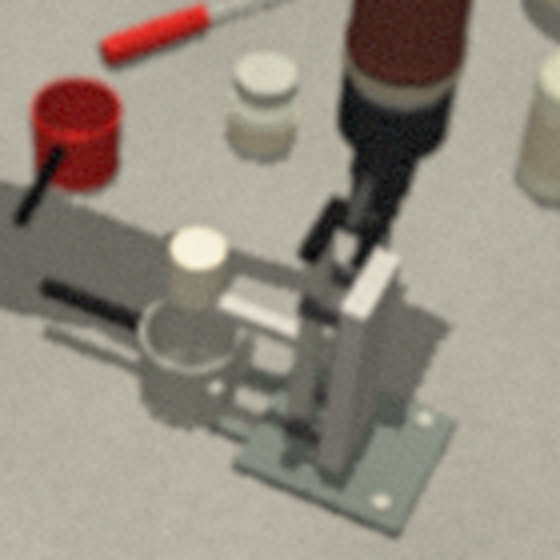

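The handle is at (325,228), matching its predicted down position (322,225), and the motor hangs into the pot. I lift off and hand in.

>>> move_arm --motion "0 0 -0.1 0 1;0 0 -0.2 0 1;0 0 -0.3 0 1;0 0 -0.6 0 1;0 0 -0.9 0 1;0 0 -0.9 0 1;0 0 -0.9 0 1;0 0 -0.5 0 1;0 0 0 0 1;0 0 0 0 1"

```text
t: 25.82
ee_pos: [0.6283, 0.1604, 0.2194]
tcp_rot: [0.001, -0.047, 0.999, 0.0]
contact_force: [0.0, -0.3, -1.2]
opening: -0.0001
grasp_force: 0.0
```

```bash
python3 - <<'E'
from h import *
o=r.observe(); print(o["ee_pos"],o["contact_force"])
print(r.sign_off())
E
```

```text
[0.62834347 0.16044852 0.21936968] [ 0.02906587 -0.30842992 -1.24300011]
the job is handed in; nothing more can be done
None
```

The job is handed in at about 26 s; no verdict came back. The stirrer was raised to its top notch, the pot set against both pins, and the pawl freed with about 10 N. The last picture, taken before the arm lifted clear, showed the stirrer fully down in the pot.

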